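Interleave two mounting bases and hold the case lid half open

ROBOT

A 7-joint arm with a two-finger parallel gripper is mounted at the origin on the work surface. World frame = base frame: x ahead of the robot, y to its left, z up, the work surface at z = 0. Lengths are in m, angles in rad, forces in N, time in s.
With the tool pointing down it reaches from about 0.425 to 0.95 m from the base axis. Payload 4.7 kg.
Tool frame: the origin (TCP) lies between the finger pads; the fingertips stand 25 mm ahead of it and the grasp point (between the pads) lies 6 mm ahead of it; z points along the fingers, y is the line along which they close (so a half turn about z gives the same grasp; the last joint's range is limited). The gripper opens to 85 mm and grips with 20 to 120 N. Pads are 22 mm wide; open, the fingers measure 114 mm over their backs; the gripper's body (76 mm by 85 mm) begins 54 mm behind the grasp point. The pads swing forward as they close: fully open they stand 13 mm farther back than shut.
Start: joints at [-1.232, 0.469, -0.049, 1.532, 0.024, 1.141, -0.082], TCP at [0.243, 0.63, 0.256] pointing down, gripper open.
Joint ranges: [-2.59, 2.59], [-0.33, 1.99], [-1.39, 1.29], [0.1, 2.45], [-1.04, 4.18], [0.21, 1.99], [-2.66, 2.66]. Speed limits (rad/s): [2.57, 2.57, 3.14, 3.14, 3.14, 3.14, 3.14].

INTERFACE

Orientations are given as a 3x3 rotation matrix whose columns are the frame's x, y, z axes.
In Python, from rig import * gives the robot as it stands. Calls block until the motion is done:
- movep(position, orientation): joint-space move of the TCP to a pose.
- move_l(position, attitude=None, feed=0.15, until_force=None): straight line of the TCP; attitude=None keeps the orientation; feed is the mean speed in m/s. With until_force (N) it stops when the force on the tool has changed by that much, and returns True; else False.
- move_joints(angles): joint-space move.
- command_gripper(opening, newtons=None): finger opening in m; newtons is the grip in N (None keeps the last); returns when the fingers have stopped.
- sleep(seconds).
- inverse_kinematics(position, orientation): joint angles nearest the present ones, or None.
- sense(): the state.
- camera(name): name is "side" or "top" or "wrist"; returns (picture, depth): 480x640x3 uint8, red, green, blue; 480x640 float32, m along the optical axis (not along the pixel's ray), 0 where there is no reading.
- camera_params(name): a dict with "K" (3x3 intrinsics, pixels), "dist" ([k1, k2, p1, p2, k3] as OpenCV has them; the pictures are not rectified), "position" and "rotation" of the camera in the world; the wrist camera has in their place "tool_from_camera" (4x4, takes a point from camera to tool coordinates, whose origin is the TCP and whose axes are the flange's). Camera axes: x right, y down, z forward; pixel columns grow to the right and rows downward; lengths in m; the calibration is good to about 2 mm. A picture is of the moment at which its call begins: read the wrist's pose just before it. camera_params takes no time and is no camera call.
A pose or a line that the arm cannot do raises Unreachable and nothing moves.
- finish_job(): hands the job in; it is judged then, once.
The state is a dict: "time_s": time; "joint_pos": joint angles; "qd": joint speeds; "joint_efforts": joint torques, N m; "position": TCP position; "tcp_rot": TCP orientation; "wrist_force": force on the tool from outside, world axes, zero at the start; "ft_torque": the same for the moment, N m; "finger_gap": finger opening in m; "gripper_force": force on a finger pad.
Only numpy, scipy, OpenCV 4.12 (cv2) and the standard library are available. Lean on these libraries where they do the work, as an engineer would, in place of code of your own. Each camera call takes 0.05 s, during which the arm holds its last target. There are 200 camera calls.

TASK

Lay the hardboard separator sheet squarely on the wooden base block that lies in the shallow tray, then stack the other rectangular base block squarely on the sheet, edges lined up to within a centimetre, and leave the stack there. Then raise the lid of the plywood case to 45 degrees and finish while still holding it there with the gripper, so that I can load the stack; the lid falls shut if you let go. Do not disturb the other things on the bench.

Things in the scene. Friction and masses are not known exactly. Their poses are not given: they have to be found in the camera images.
- tray: Shallow grey plastic tray fixed to the bench, 190 (x) x 140 (y) mm, walls 14 mm high and 4 mm thick, inner floor 4 mm above the bench. Origin: centre of its underside; x along its long side.
- block_low: Lower dark wood base block, loose, flat in the tray: 110 (x) x 50 (y) x 20 (z) mm, 75 g. Origin: centre of its underside (4 mm above the bench), z up.
- block_up: The other rectangular dark wood base block, the same size, 75 g (may vary by a third), lying flat on the bench to the right of the tray. Origin: centre of its underside, x along its 110 mm length, y across its 50 mm width, z up.
- stand: Small pale wood rest fixed to the bench right of the tray, carrying the sheet: 90 (x) x 30 (y) x 25 (z) mm. Origin: centre of its underside. It and block_up may have swapped places.
- sheet: Stiff brown hardboard separator sheet lying flat on the rest (the rest is narrower, so both long edges overhang about 15 mm): 124 (x) x 60 (y) x 5 (z) mm, 35 g. Origin: centre of its underside (25 mm above the bench at the start), z up.
- case: Plywood case fixed to the bench left of the tray: 190 (x) x 240 (y) x 120 (z) mm, shut by a plywood lid 195 x 240 x 8 mm (0.45 kg with its handle) hinged along its far top edge: the hinge line runs along y, 95 mm behind the centre (+x) and 120 mm up. Origin: centre of its underside; -x points to its front (towards the robot).
- lid_handle (a point): Middle of the lid's handle, a round steel bar (12 mm diameter, 120 mm long, parallel to the hinge) in the plane of the lid, 55 mm ahead of its front edge, on a 12 mm rod at each end. It lies 250 mm from the hinge line, 4 mm above the lid's underside; 124 mm above the bench when shut. The bar may turn between the fingers.
- lid (a joint): Lid angle, rad: 0 shut (level), growing as the front edge rises, 0.785 at 45 degrees, stop at 1.4. No spring and hardly any friction: it falls shut from any angle.
- disc: Bystander: round dark wood base lying flat, 90 mm across, 20 mm thick. Origin: centre of its underside. Leave alone.
- bottle: Bystander: upright white plastic bottle, 64 mm across, 170 mm tall. Origin: centre of its underside. Leave alone.
- jar: Bystander: upright amber jar, 60 mm across, 70 mm tall. Origin: centre of its underside. Leave alone.
- mug: Bystander: white mug, 80 mm across, 90 mm tall. Origin: centre of its underside. Leave alone.
- spatula: Bystander: spatula lying at the right edge of the work area. Origin: on the tool, at its underside. Leave alone.
Things that resemble listed ones, but are neither listed nor needed, are in the scene too. There is more than one size of the sheet; the job needs the middle-sized.

How it is judged:
By the outcome, as a careful person would: the job done as asked, in the order asked, and still so for the second after the job is handed in, while the arm keeps its last pose, push and grip.
It also fails if it takes over 67 s, if anything falls off the work surface, if the arm or the gripper's body presses on something with over 40 N, if the wrist force passes 120 N, or if a joint passes its speed limit or range.

## Working session

There is one attempt and no reset: what is moved stays moved. The work goes in short steps, each a Python script; the robot and the scene stay as the last script left them, time stands still between calls to the robot, and variables do not carry over. Pictures are saved under pics/ and viewed, at most 10 in all, crops included, and the job is handed in when it is done.

```bash
mkdir -p pics; python3 - <<'E'
from rig import *
import cv2,numpy as np
for n in("top","side"):
    im,d=camera(n); p=camera_params(n); np.savez(f"pics/{n}.npz",im=im,d=d)
    cv2.imwrite(f"pics/{n}.png",im[:,:,::-1]); print(n,p)
s=sense();print(s["time_s"],s["tcp_rot"],s["wrist_force"])
E
```

```text
top {'K': array([[561.59829039,   0.        , 321.01452004],
       [  0.        , 561.59829039, 236.32499529],
       [  0.        ,   0.        ,   1.        ]]), 'dist': array([-0.03089691,  0.        ,  0.        ,  0.        ,  0.        ]), 'position': array([ 0.43637237, -0.1083699 ,  1.47449577]), 'rotation': array([[ 0.01630797, -0.9970761 ,  0.07465457],
       [-0.99986056, -0.01653063, -0.0023656 ],
       [ 0.00359277, -0.07460558, -0.99720665]])}
side {'K': array([[500.677587  ,   0.        , 316.62538533],
       [  0.        , 500.677587  , 246.74948183],
       [  0.        ,   0.        ,   1.        ]]), 'dist': array([-0.09704182,  0.        ,  0.        ,  0.        ,  0.        ]), 'position': array([ 0.00693375, -1.04100204,  0.86647689]), 'rotation': array([[ 0.88069024, -0.2667652 ,  0.39143458],
       [-0.47365093, -0.50689043,  0.72022003],
       [ 0.0062848 , -0.8196941 , -0.57276704]])}
0.1 [[-9.33133231e-01  3.59530260e-01 -6.05379547e-04]
 [ 3.59530766e-01  9.33131674e-01 -1.70526122e-03]
 [-4.81941791e-05 -1.80888848e-03 -9.99998363e-01]] [-0.48194385 -0.10729962  0.11881147]
```

View pics/top.png

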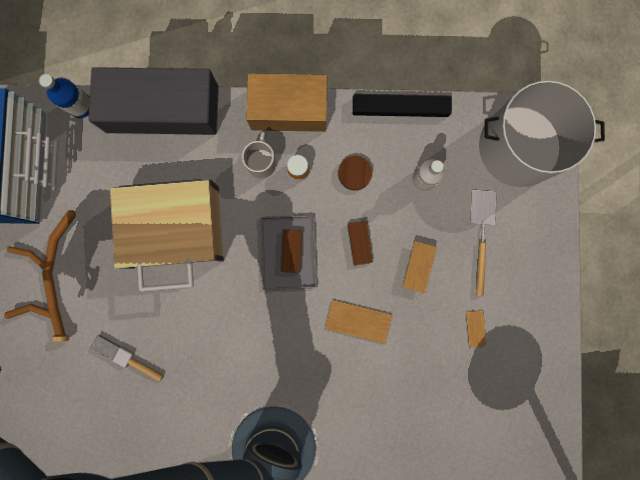

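View pics/side.png

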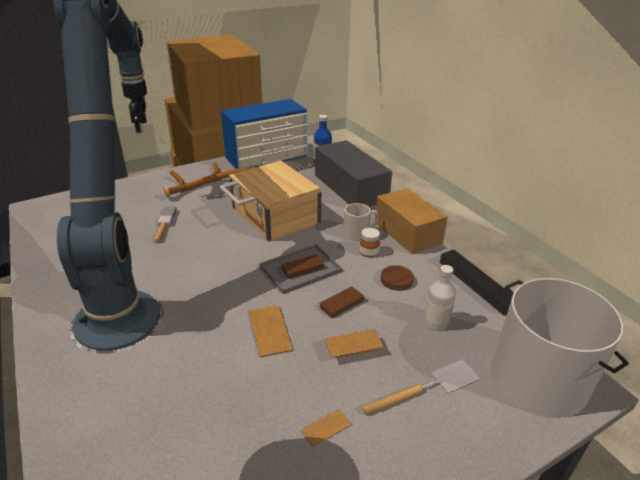

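Top view: the tray is at (288,252) with block_low at (291,250), and block_up is at (360,242). The plywood case is at (166,224) with its handle bar near (165,288). There are three brown sheets: (420,265), which casts an overhang shadow, (358,321), large, and (476,328), small. The first fits as middle-sized and raised on the rest. Next I measure them and confirm in a crop.

```bash
cat > h.py <<'E'
import cv2,numpy as np
from rig import *
def cast(name,px,z,P=None):
    p=P or camera_params(name)
    u=cv2.undistortPoints(np.float64(px).reshape(-1,1,2),p["K"],p["dist"]).reshape(-1,2)
    r=np.c_[u,np.ones(len(u))]@p["rotation"].T; o=p["position"]
    return o+r*((z-o[2])/r[:,2])[:,None]
def rect(name,mask,z,P=None):
    c,_=cv2.findContours(mask.astype(np.uint8),cv2.RETR_EXTERNAL,cv2.CHAIN_APPROX_NONE)
    c=max(c,key=cv2.contourArea)
    w=cast(name,c.reshape(-1,2),z,P)[:,:2]
    (cx,cy),(a,b),t=cv2.minAreaRect((w*1000).astype(np.float32))
    if a<b:a,b,t=b,a,t+90
    t=(t+90)%180-90
    return np.array([cx,cy])/1000,a,b,t
E
python3 - <<'E'
from h import *
f=np.load("pics/top.npz");im,d=f["im"],f["d"]
hsv=cv2.cvtColor(im,cv2.COLOR_RGB2HSV)
p=camera_params("top")
def box(x0,x1,y0,y1,m):
    o=np.zeros(m.shape,np.uint8);o[y0:y1,x0:x1]=m[y0:y1,x0:x1]
    return cv2.morphologyEx(o,cv2.MORPH_OPEN,np.ones((3,3)))
for x,y in[(420,265),(358,321),(476,328),(360,242),(291,250),(291,237),(166,224),(165,289)]:
    dd=np.median(d[y-2:y+3,x-2:x+3]); u=cast("top",[(x,y)],0)[0]-p["position"]; u/=u@p["rotation"][:,2]
    print((x,y),hsv[y,x],"pt",np.round(p["position"]+u*dd,3))
sat=(hsv[...,1]>110)
for n,b,z in[("sheet",(395,445,225,300),.03),("big",(315,400,290,350),.005),("small",(460,490,305,355),.005),("up",(340,380,210,275),.02),("low",(275,307,220,280),.024)]:
    print(n,rect("top",box(*b,sat),z))
crop=im[180:360,240:500]
cv2.imwrite("pics/crop1.png",cv2.resize(crop,None,fx=3,fy=3,interpolation=cv2.INTER_CUBIC)[:,:,::-1])
crop=im[170:320,90:240]
cv2.imwrite("pics/crop2.png",cv2.resize(crop,None,fx=4,fy=4,interpolation=cv2.INTER_CUBIC)[:,:,::-1])
E
```

```text
(420, 265) [ 17 155 155] pt [ 0.475 -0.368  0.03 ]
(358, 321) [ 16 153 157] pt [ 0.328 -0.211  0.006]
(476, 328) [ 16 150 158] pt [ 0.314 -0.52   0.003]
(360, 242) [ 11 181  89] pt [ 0.532 -0.213  0.02 ]
(291, 250) [ 12 180  88] pt [ 0.508 -0.035  0.024]
(291, 237) [ 12 178  93] pt [ 0.542 -0.034  0.024]
(166, 224) [ 16 122 140] pt [0.561 0.262 0.129]
(165, 289) [ 10  21 145] pt [0.405 0.26  0.127]
sheet (array([ 0.4706925 , -0.36517639]), 123.4013671875, 59.20920181274414, -13.90533447265625)
big (array([ 0.32700128, -0.21235359]), 159.47059631347656, 77.0676040649414, 76.95462799072266)
small (array([ 0.31292691, -0.51851605]), 92.0301742553711, 44.627323150634766, 5.126620769500732)
up (array([ 0.53079474, -0.21240218]), 108.3444595336914, 49.20759963989258, 9.535385131835938)
low (array([ 0.50665338, -0.03486249]), 109.01719665527344, 48.862300872802734, -1.7827682495117188)
```

View pics/crop1.png

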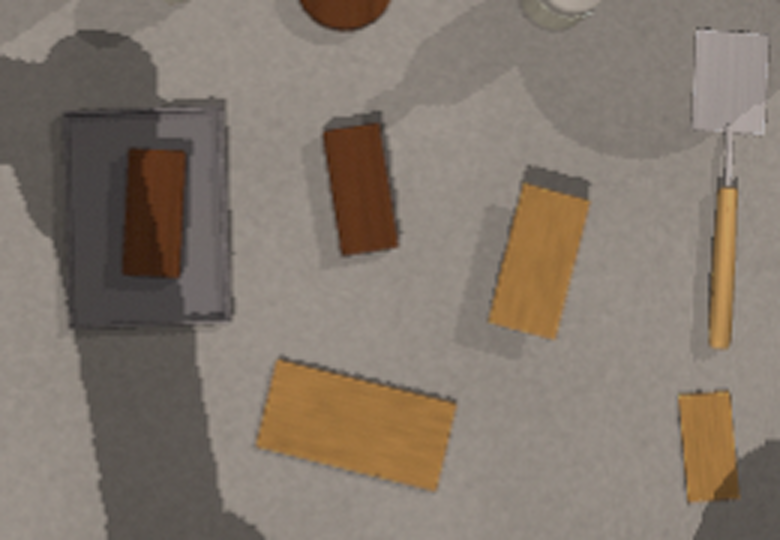

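View pics/crop2.png

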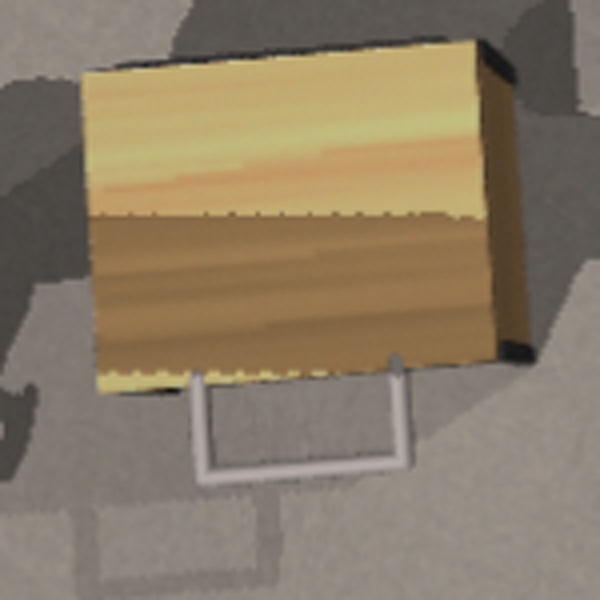

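The crop confirms it. (420,265) measures 123x59 mm with its top at z=0.030 and overhang shadows, so it is the middle sheet on the rest. The others measure 159x77 mm and 92x45 mm and lie flat on the bench. The handle bar runs from about (141,289) to (191,286).

```bash
cat >> h.py <<'E'
SH=(.4707,-.3652,-13.9);UP=(.5308,-.2124,9.5);LOW=(.5067,-.0349,-1.8)
def R(deg,flip=0):
    a=np.radians(deg+180*flip); x=np.array([np.cos(a),np.sin(a),0]);z=np.array([0,0,-1.])
    return np.c_[x,np.cross(z,x),z]
def best(p,deg):
    q0=sense()["joint_pos"];o=[]
    for f in(0,1):
        q=inverse_kinematics(p,R(deg,f))
        if q is not None:o.append((np.abs(np.array(q)-q0).max(),f,q))
    return min(o,key=lambda t:t[0])[1:] if o else (None,None)
def st(t=""):
    s=sense();print(t,round(s["time_s"],2),np.round(s["position"],4),"gap",round(s["finger_gap"],4),"F",np.round(s["wrist_force"],1),"g",s["gripper_force"])
E
python3 - <<'E'
from h import *
e=cast("top",[(140.9,289.1),(190.9,285.4)],.126)
m=e.mean(0);v=e[0]-e[1];yaw=np.degrees(np.arctan2(v[1],v[0]))-90
print("bar",e,np.linalg.norm(v),yaw,m)
c,s=np.cos(np.radians(yaw)),np.sin(np.radians(yaw))
hinge=m[:2]+.25*np.array([c,s]);print("hinge",hinge)
# lid edges from crop2: front edge corners, rear corners (top z .128)
print(cast("top",[(114.6,267.3),(213.6,260.2),(110.3,187.5),(208.9,180)],.128))
for n,o,z in[("sh",SH,.033),("up",UP,.028),("low",LOW,.06),("low",LOW,.2),("bar",(m[0],m[1],yaw+90),.13),("bar45",(m[0]+.076,m[1],yaw+90),.31)]:
    print(n,best([*o[:2],z],o[2]))
E
```

```text
bar [[0.40335232 0.3179706  0.126     ]
 [0.41432281 0.19806665 0.126     ]] 0.12040477045427726 5.227662845610837 [0.40883757 0.25801862 0.126     ]
hinge [0.6577977  0.28079697]
[[0.45437161 0.38287512 0.128     ]
 [0.47550402 0.14503542 0.128     ]
 [0.64756089 0.4019378  0.128     ]
 [0.66959501 0.16245851 0.128     ]]
sh (0, array([-0.03183071,  0.82296957,  0.90817673,  1.93353289, -0.88214102,
        0.8459927 , -0.45029416]))
up (0, array([-0.20004572,  0.70940657,  0.70068876,  1.98650501, -0.70553489,
        0.70452246, -0.46006559]))
low (0, array([-0.5270334 ,  0.55628571,  0.66797016,  2.12162591, -0.57324034,
        0.64730374, -1.06339352]))
low (0, array([-0.72436483,  0.3463434 ,  0.88797618,  2.02370254, -0.33683074,
        0.92203988, -1.26023678]))
bar (0, array([-0.88372803,  0.3273577 ,  0.281778  ,  2.11712922, -0.13698846,
        0.71381656, -0.42112856]))
bar45 (0, array([-0.83997806,  0.21847173,  0.32901578,  1.78115715, -0.07664761,
        1.15442991, -0.39595853]))
```

```bash
python3 - <<'E'
from h import *
f,_=best([*SH[:2],.033],SH[2]); Rp=R(SH[2],f)
movep([*SH[:2],.15],Rp);st("above")
command_gripper(.085,30)
print(move_l([*SH[:2],.033],feed=.15,until_force=8));st("down")
command_gripper(.04,30);st("grip")
move_l([*SH[:2],.15]);st("lift")
g=R(LOW[2],f);movep([*LOW[:2],.15],g);st("over")
im,d=camera("side");cv2.imwrite("pics/s2.png",im[:,:,::-1])
E
```

```text
above 3.67 [ 0.4713 -0.3646  0.1499] gap 0.0856 F [ 0.2 -0.4  0.5] g 0.0
False
down 4.83 [ 0.471  -0.3659  0.0338] gap 0.0848 F [-0.  -0.2  0.2] g 0.0
grip 5.18 [ 0.4711 -0.3656  0.0341] gap 0.0592 F [-0.7  0.9  6.1] g 31.890045404434204
lift 6.12 [ 0.4704 -0.3645  0.1491] gap 0.0591 F [-0.4 -0.8 -1. ] g 32.302268743515015
over 7.38 [ 0.5068 -0.0362  0.1501] gap 0.0591 F [-1.1 -0.1  0.3] g 32.29949712753296
```

View pics/s2.png

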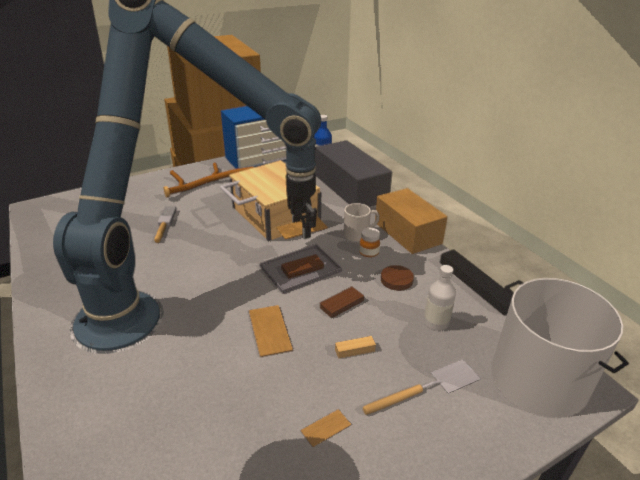

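The side view shows the rest bare at (356,346) and the gripper at (300,205), but I can't make out the sheet clearly, so I'll enlarge that area.

```bash
python3 - <<'E'
from h import *
a=cv2.imread("pics/s2.png")[150:300,220:380]
im,d=camera("wrist");im=im[:,:,::-1]
o=np.hstack([cv2.resize(a,(400,375),interpolation=cv2.INTER_CUBIC),cv2.resize(im,(400,375))])
cv2.imwrite("pics/s3.png",o);st()
E
```

```text
7.47 [ 0.5068 -0.0366  0.1502] gap 0.0588 F [-0.7  0.1 -0.8] g 32.299708127975464
```

View pics/s3.png

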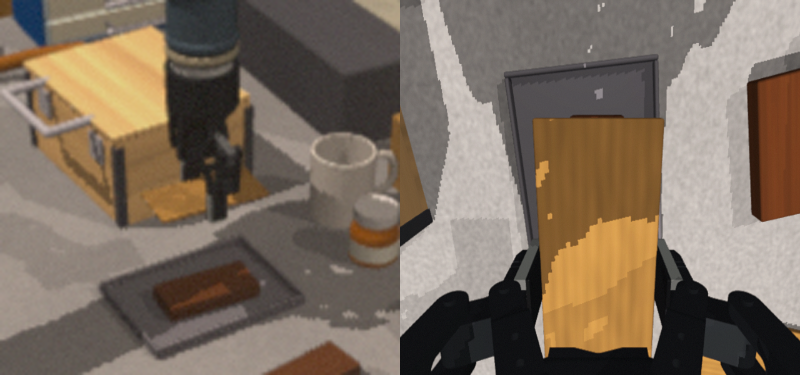

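The enlarged view shows the sheet held level and straight between the fingers. It had merged with the case's colour in the side view. Next I check its offset in the tool frame and lower it.

```bash
cat >> h.py <<'E'
def wrist_pts(lo,hi,n=None):
    s=sense();im,d=camera("wrist");p=camera_params("wrist")
    hsv=cv2.cvtColor(im,cv2.COLOR_RGB2HSV)
    m=cv2.morphologyEx(cv2.inRange(hsv,lo,hi),cv2.MORPH_OPEN,np.ones((3,3)))&np.uint8(255*(d>0))
    v,u=np.nonzero(m)
    r=cv2.undistortPoints(np.c_[u,v].astype(float).reshape(-1,1,2),p["K"],p["dist"]).reshape(-1,2)
    P=np.c_[r,np.ones(len(r))]*d[v,u][:,None]; T=p["tool_from_camera"]
    return P@T[:3,:3].T+T[:3,3],s,im
E
python3 - <<'E'
from h import *
P,s,_=wrist_pts((8,90,40),(28,255,255))
P=P[(np.abs(P[:,1])<.04)&(np.abs(P[:,2])<.03)]
A=np.c_[P[:,:2],np.ones(len(P))];k=np.linalg.lstsq(A,P[:,2],rcond=None)[0]
print("plane",k,"x",np.percentile(P[:,0],[.3,99.7]),"y",np.percentile(P[:,1],[.5,99.5]))
c=P[P[:,0]>.03]; (cx,cy),wh,t=cv2.minAreaRect((c[:,:2]*1000).astype(np.float32));print(cx,cy,wh,t)
E
```

```text
plane [0.00176084 0.00404052 0.00451405] x [-0.03614733  0.06449076] y [-0.0288308   0.03006359]
47.31637954711914 0.6869525909423828 (34.62273406982422, 60.27168273925781) 0.0054224100895226
```

The sheet is level, straight and within about 2 mm. I lower it, release it and fetch the block.

```bash
python3 - <<'E'
from h import *
T=np.array([LOW[0]-.001,LOW[1]]);k=sense()["tcp_rot"]
move_l([*T,.045],feed=.12)
print(move_l([*T,.0315],feed=.03,until_force=3));st("placed")
command_gripper(.076);st("open")
move_l([*T,.16],feed=.12);st("up")
movep([*UP[:2],.12],R(UP[2],0));command_gripper(.085)
im,d=camera("top");np.savez("pics/t2.npz",im=im,d=d)
hsv=cv2.cvtColor(im,cv2.COLOR_RGB2HSV)
m=np.zeros((480,640),np.uint8);m[205:290,265:312]=cv2.inRange(hsv,(13,100,90),(28,255,255))[205:290,265:312]
print("sheet",rect("top",m,.029))
cv2.imwrite("pics/t2.png",cv2.resize(im[180:340,200:420],None,fx=3,fy=3)[:,:,::-1])
P,s,_=wrist_pts((0,130,20),(14,255,255));P=P[np.abs(P[:,2]-.1)<.02];W=s["position"]+P@s["tcp_rot"].T
W=W[(np.hypot(*(W[:,:2]-UP[:2]).T)<.07)&(W[:,2]>.012)]
print("up wrist",cv2.minAreaRect((W[:,:2]*1000).astype(np.float32)),np.median(W[:,2]));st()
E
```

```text
True
placed 8.97 [ 0.5059 -0.0347  0.0329] gap 0.0591 F [ 0.3 -0.7  2.4] g 32.67602741718292
open 9.29 [ 0.5052 -0.0345  0.0327] gap 0.0758 F [-0.1  0.1  0.6] g 0.0
up 10.5 [ 0.5052 -0.0347  0.1594] gap 0.0761 F [-0.4  0.1 -0.5] g 0.0
sheet (array([ 0.52005902, -0.03398414]), 94.18138885498047, 59.90834045410156, -2.1089859008789062)
up wrist ((533.8596801757812, -215.00479125976562), (109.4180679321289, 49.37299728393555), 9.7530517578125) 0.019597191663576458
 11.62 [ 0.5312 -0.2112  0.1201] gap 0.085 F [-0.4 -0.2 -0.3] g 0.0
```

View pics/t2.png

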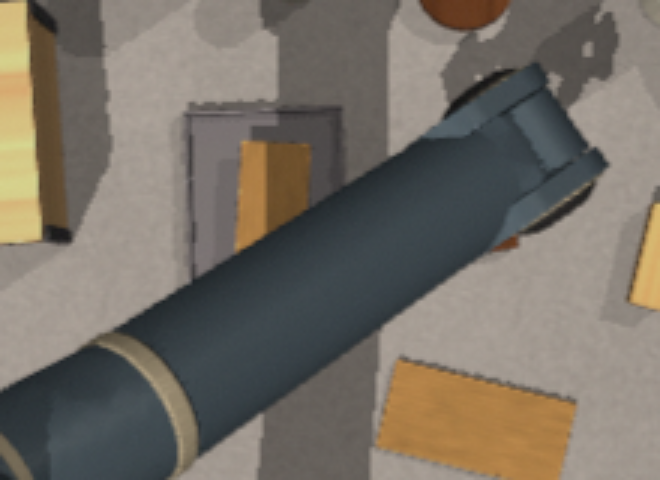

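The sheet lies on block_low, its visible far part at crop (275,195) and straight with the block. Next I pick block_up and stack it.

```bash
python3 - <<'E'
from h import *
U=UP[:2]
print(move_l([*U,.028],feed=.12,until_force=8));st("down")
z0=sense()["position"][2]
command_gripper(.035,40);st("grip")
zg=sense()["position"][2]
move_l([*U,.14]);st("lift")
T=np.array([LOW[0]-.001,LOW[1]])
movep([*T,.14],R(LOW[2],0));st("over")
P,s,im=wrist_pts((0,130,20),(12,255,255));Q=P[(np.abs(P[:,2])<.04)&(np.abs(P[:,1])<.045)]
print("block in tool x",np.percentile(Q[:,0],[.5,99.5]),"y",np.percentile(Q[:,1],[.5,99.5]),"z",np.median(Q[:,2]))
P,s,im=wrist_pts((13,90,40),(28,255,255));Q=P[(P[:,2]>.08)&(P[:,2]<.125)&(np.abs(P[:,1])<.06)]
print("sheet in tool x",np.percentile(Q[:,0],[.5,99.5]),"y",np.percentile(Q[:,1],[.5,99.5]),"z",np.median(Q[:,2]))
cv2.imwrite("pics/w4.png",im[:,:,::-1]);print(zg)
E
```

```text
False
down 12.53 [ 0.5312 -0.2129  0.0285] gap 0.0847 F [-0.3  0.8  0. ] g 0.0
grip 12.96 [ 0.5313 -0.2127  0.0288] gap 0.0491 F [-0.   1.5  5.7] g 42.32036590576172
lift 13.86 [ 0.5303 -0.2118  0.1391] gap 0.0491 F [-0.2  0.  -1.1] g 41.57707750797272
over 14.61 [ 0.5058 -0.0357  0.1399] gap 0.0489 F [-0.5 -0.6  0.2] g 41.58051073551178
block in tool x [-0.03924933  0.05709332] y [-0.02354613  0.02491524] z 0.009278170920626855
sheet in tool x [0.04799264 0.06409218] y [-0.03076868  0.02808473] z 0.11156104789451834
0.028816350459850648
```

View pics/w4.png

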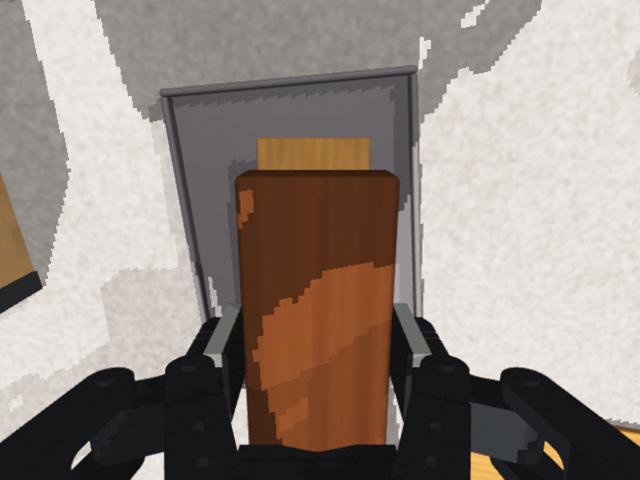

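The wrist view shows the block held straight at (318,310), in line with the sheet edge at (313,155). Centre offsets are 0 mm in x and about 2 mm in y, so I correct y slightly and place it.

```bash
python3 - <<'E'
from h import *
T=np.array([LOW[0]-.001,LOW[1]+.0012])
move_l([*T,.07],feed=.12)
print(move_l([*T,.0562],feed=.03,until_force=3));st("placed")
command_gripper(.07);st("open")
move_l([*T,.17],feed=.12);st("up")
yaw=5.2+90
e=[.4088,.258]
f,q=best([*e,.118],yaw);print(f,np.round(q,2))
movep([*e,.2],R(yaw,f));st("above bar");command_gripper(.045,60)
im,d=camera("top");hsv=cv2.cvtColor(im,cv2.COLOR_RGB2HSV);sat=hsv[...,1]>110
def box(m):
    o=np.zeros((480,640),np.uint8);o[205:292,265:312]=m[205:292,265:312];return o
print("up",rect("top",box(cv2.inRange(hsv,(0,110,0),(12,255,255))),.049))
print("union",rect("top",box(sat),.03))
o=np.hstack([cv2.resize(im[180:340,90:250],(400,400),interpolation=cv2.INTER_CUBIC),cv2.resize(im[195:305,235:345],(400,400),interpolation=cv2.INTER_CUBIC)])
cv2.imwrite("pics/t5.png",o[:,:,::-1])
E
```

```text
True
placed 15.88 [ 0.5058 -0.0335  0.0578] gap 0.0489 F [-0.4  1.   4.4] g 42.23292410373688
open 16.22 [ 0.5052 -0.0333  0.0573] gap 0.0703 F [-0.1  0.6  0.3] g 0.0
up 17.31 [ 0.5052 -0.0335  0.1694] gap 0.0699 F [-0.8 -0.2  0.5] g 0.0
0 [-1.29  0.44  0.81  2.15 -0.48  0.74 -0.07]
above bar 18.49 [0.4093 0.2568 0.1999] gap 0.0703 F [-0.1 -0.8  0.7] g 0.0
up (array([ 0.50527032, -0.03233404]), 107.69600677490234, 47.945709228515625, -2.0804901123046875)
union (array([ 0.50559369, -0.03375141]), 122.71700286865234, 58.582794189453125, -1.9325408935546875)
```

View pics/t5.png

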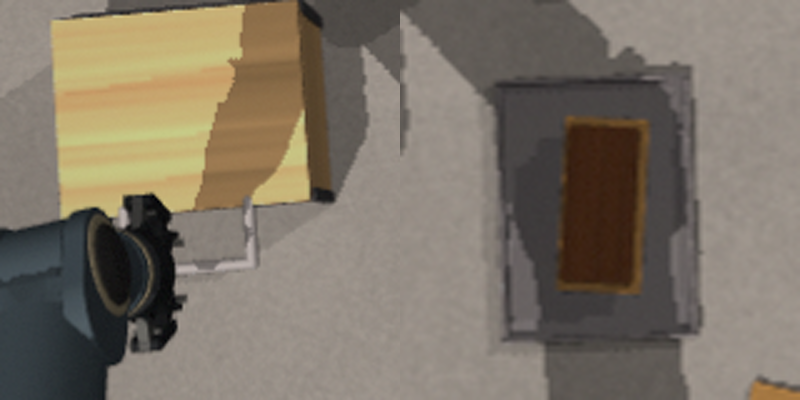

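The right half of the picture shows the stack lined up: block_up is centred on the sheet with an even rim, within 2 mm. The left half shows the gripper over the bar. Next I grip the bar.

```bash
python3 - <<'E'
from h import *
e=[.4088,.258]
print(move_l([*e,.127],feed=.1,until_force=8));st("down")
command_gripper(.0,20);st("grip20")
s=sense();print(s["ft_torque"])
E
```

```text
False
down 19.79 [0.4093 0.2581 0.1274] gap 0.0452 F [-0.2 -0.7 -0.1] g 0.0
grip20 20.18 [0.4113 0.2585 0.128 ] gap 0.0111 F [ 5.2 -0.4 -2.3] g 20.925241112709045
[ 0.06933107 -1.03007409  0.04203827]
```

```bash
python3 - <<'E'
from h import *
a=np.radians(5.2);u=np.array([np.cos(a),np.sin(a)])
m=np.array([.4118,.2583]);H=m+.25*u
dz=.128-.124
rot=sense()["tcp_rot"]
def pose(t):
    h=-.25*np.cos(t)+.004*np.sin(t); z=.12+.25*np.sin(t)+.004*np.cos(t)
    return [*(H+h*u),z+dz]
move_l(pose(.0),feed=.05);command_gripper(0,60);st("0")
for t in np.linspace(0,.785,11)[1:]:
    move_l(pose(t),feed=.1)
    F=sense()["wrist_force"]
    if abs(t-.4)<.05 or t>.78 or np.linalg.norm(F)>25: st(round(t,3))
    if np.linalg.norm(F)>40: break
sleep(.5);st("end")
im,d=camera("side");i2,_=camera("top")
p=camera_params("side")
o=np.hstack([cv2.resize(im[110:300,130:330],(400,380),interpolation=cv2.INTER_CUBIC),cv2.resize(i2[150:300,60:330],(400,380))])
cv2.imwrite("pics/s6.png",o[:,:,::-1]);np.savez("pics/s6.npz",im=im,d=d,i2=i2)
E
```

```text
0 20.65 [0.4114 0.2585 0.1279] gap 0.0102 F [-0.1  1.4 -1.8] g 58.3313262462616
0.392 22.4 [0.4312 0.2604 0.2237] gap 0.0099 F [-6.7  3.   1.6] g 58.42234253883362
0.785 24.15 [0.4848 0.2659 0.3051] gap 0.01 F [-16.1   2.   13.5] g 58.85151028633118
end 24.65 [0.4845 0.2658 0.3048] gap 0.0096 F [-15.9   1.8  13.8] g 58.81320834159851
```

View pics/s6.png

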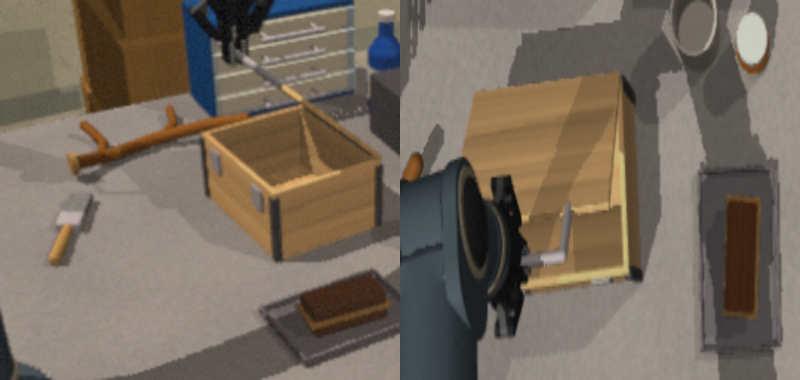

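The lid is up with the gripper on the bar and the stack intact in the tray at (330,315). The bar is being pushed towards the hinge with about 20 N, so I relieve that and measure the lid angle from depth.

```bash
python3 - <<'E'
from h import *
s=sense();print("cmd-independent pos",s["position"])
a=np.radians(5.2);u3=np.array([-np.cos(a),-np.sin(a),1])/np.sqrt(2)
p0=np.array([.4118,.2583])+.25*np.array([np.cos(a),np.sin(a)]);h=-.25*np.cos(.785)+.004*np.sin(.785)
base=np.array([*(p0+h*np.array([np.cos(a),np.sin(a)])),.12+.25*np.sin(.785)+.004*np.cos(.785)+.004])
print(base)
def angle():
    im,d=camera("top");p=camera_params("top")
    # lid region px: x 110-205, y 180-228 -> points
    v,w=np.mgrid[188:222:2,112:196:2];v,w=v.ravel(),w.ravel();D=d[v,w]
    r=cv2.undistortPoints(np.c_[w,v].astype(float).reshape(-1,1,2),p["K"],p["dist"]).reshape(-1,2)
    P=(np.c_[r,np.ones(len(r))]*D[:,None])@p["rotation"].T+p["position"];P=P[(D>0)&(P[:,2]>.135)&(P[:,2]<.29)]
    for _ in range(3):
        k=np.linalg.lstsq(np.c_[P[:,:2],np.ones(len(P))],P[:,2],rcond=None)[0]
        e=np.abs(np.c_[P[:,:2],np.ones(len(P))]@k-P[:,2]);P=P[e<max(.004,2*np.median(e))]
    print("lid deg",np.degrees(np.arctan(np.hypot(k[0],k[1]))),k,len(P),P[:,2].min(),P[:,2].max())
angle()
for st_ in(.002,.004):
    move_l(base+u3*st_,feed=.02);sleep(.2);st(st_)
    if np.linalg.norm(sense()["wrist_force"])<6:break
angle()
E
```

```text
cmd-independent pos [0.48450272 0.26581457 0.30473668]
[0.48746753 0.26518628 0.30353585]
lid deg 44.28002606610053 [-0.97042214 -0.09620032  0.79813345] 654 0.1351518818159303 0.2389226556602262
0.002 25.25 [0.4853 0.2659 0.3057] gap 0.0096 F [-6.6  3.   3.6] g 59.271018505096436
0.004 25.7 [0.4859 0.2659 0.3066] gap 0.0099 F [ 1.   4.7 -5.2] g 59.05665993690491
lid deg 44.663960633871014 [-0.98361202 -0.09653986  0.80722091] 652 0.13532217509007505 0.24228131050188995
```

```bash
python3 - <<'E'
from h import *
st();print(finish_job())
E
```

```text
25.75 [0.4859 0.266  0.3067] gap 0.0101 F [ 1.2  5.5 -5.6] g 59.05844807624817
the job is handed in; nothing more can be done
None
```

The job is handed in at 25.8 s: the sheet and second block are stacked on block_low within about 2 mm, and the gripper is still holding the lid at a measured 44.7 degrees.

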